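# Index the brick turntable by one hole

### The job

The turntable under the brick is locked by a spring plunger. With the fingertips press the round plunger button in the end of its handle in to free it and, pushing on the handle, turn the table anticlockwise (seen from above) to the very next hole. Let the plunger spring fully out so that the table is locked there, and leave clear of everything; lift nothing, and do not disturb the brick on the table or the things lying around.

Things in the scene. Friction and masses are not known exactly. Their poses are not given: they have to be found in the camera images.
- table_centre (a point): Centre of the turntable's top face, on its vertical axis, 72 mm above the work surface; its x axis points outwards along the handle, z up. The turntable is an aluminium disc 280 mm across carrying a brick. Below it lies a fixed steel flange, 366 mm across, top at 55 mm, with 12 holes 16 mm wide, one every 30 degrees (0.524 rad), on a circle of 168 mm radius. A low steel fence 26 mm high stands on the disc on the side away from the handle.
- collar_centre (a point): Centre of the mouth of the handle's collar, turns with the table. The handle is two short dark bars running out from the disc over the flange, ending in a dark steel collar: an upright round sleeve open at the top, 72 mm outside and 60 mm inside diameter, its axis 205 mm from the table's axis, its rim 95 mm above the work surface, its lower edge at 58 mm. Closed fingertips fit in the collar; they can push its wall to turn the table, from inside or outside.
- plunger_top (a point): Centre of the top of the plunger, a bright round metal button 50 mm across inside the collar. Out, its top is 83 mm above the work surface (12 mm below the collar's rim); pressed fully it goes 16 mm straight down to 67 mm. A foot below it carries a steel locking pin 10 mm thick that stands up from below into a hole of the flange, its tip just showing between the handle bars. The table turns with the plunger and the handle.
- plunger (a joint): Travel of the plunger in m: 0 = fully out (pin in a hole, table locked), 0.016 = fully in. The pin is clear of the flange above 0.013; let go between holes, it stays at about 0.013, sliding under the flange, and springs out by itself when it comes under a hole. The spring pushes back with about 2 N at the start and 6 N fully in.
- turntable (a joint): Angle of the turntable in rad, positive anticlockwise seen from above. At the start 0 (within 0.02 play of the pin in its hole); the next hole is at 0.524. Locked, the pin lets the table play about 0.02 rad each way. Unlocked, about 1 N pushed at the collar turns it; it stays where it is left.
- next_hole (a point): Top centre of the next hole anticlockwise, in the fixed flange, 55 mm above the work surface, 168 mm from the table's axis.
- brick: Perforated red brick 250 x 120 x 65 mm (x, y, z), about 2 to 3 kg, lying loose on the disc, long side square to the handle, top 137 mm above the work surface. Origin at the centre of its underside. It rides round with the table; leave it as it lies.
- half_brick: Dark perforated half brick 120 x 120 x 65 mm on the work surface, origin at the centre of its underside. Leave it alone.
- mallet: Rubber mallet lying on the work surface along its x axis, about 290 mm long, head 100 mm across and 60 mm high at +x; origin under the middle of the shaft. Leave it alone.
- level: Short aluminium spirit level 300 x 24 x 50 mm standing on its edge along its x axis, origin at the centre of its underside. Leave it alone.

How it is judged:
By the outcome, as a careful person would: the job done as asked, in the order asked, and still so for the second after the job is handed in, with the robot touching nothing.
It also fails if it takes over 45 s, if anything falls off the work surface, if the arm or the gripper's body presses on something with over 40 N, if the wrist force passes 120 N, or if a joint passes its speed limit or range.

### The arm

A 7-joint arm with a two-finger parallel gripper is mounted at the origin on the work surface. World frame = base frame: x ahead of the robot, y to its left, z up, the work surface at z = 0. Lengths are in m, angles in rad, forces in N, time in s.
With the tool pointing down it reaches from about 0.425 to 0.925 m from the base axis. Payload 6.8 kg.
Tool frame: the origin (TCP) lies at the very end of the fingers, on their centre line; the grasp point (between the pads) lies grasp_offset behind it (grasp_offset is the distance from the TCP to the grasp point, in m); z points along the fingers, y is the direction in which the jaws open and shut (so a half turn about z gives the same grasp; the last joint's range is limited). The gripper opens to 85 mm and grips with 20 to 120 N. Pads are 22 mm wide; open, the fingers measure 114 mm over their backs; the gripper's body (76 mm by 85 mm) begins 54 mm behind the grasp point. The pads swing forward as they close: fully open they stand 13 mm farther back than shut.
Start: joints at [-1.374, 0.477, 0.022, 1.555, -0.011, 1.109, -0.083], TCP at [0.203, 0.644, 0.231] pointing down, gripper open.
Joint ranges: [-2.96, 2.96], [-0.34, 2.1], [-1.41, 1.46], [0.24, 2.44], [-1.37, 4.51], [0.17, 1.92], [-2.96, 2.96]. Speed limits (rad/s): [2.39, 2.39, 3.14, 3.14, 3.14, 3.14, 3.14].

### API

Orientations are given as a unit quaternion [w, x, y, z].
In Python, from station import * gives the robot as it stands.
- The arm moves only by the shell command python3 -m handwheel 'ROWS' [FORCE]. ROWS is JSON, one flat list of numbers, 7 for each row, row after row: the shift along the world's x, y, z in cm, then the turn, a rotation vector about the world's x, y, z in degrees, then the opening, from 0 (shut) to 1 (fully open). In form: [tx, ty, tz, ax, ay, az, fingers, tx, ty, tz, ax, ay, az, fingers, ...]. A call has 1 to 8 rows; each row is the pose to reach, as a shift and turn from the pose measured when the call began; what a row does not reach only later rows make up. A row lasts 1/12 s, in which the tool goes at most 41.7 mm and 7.16 degrees, less where a joint would pass 70% of its speed; a pose out of reach is approached as far as the arm can. A call with a gripper value outside its range is refused whole. The fingers move at their own pace and stop on an object; FORCE is the grip in N (left out, the last holds). Time passes only in rows, so rows that repeat a pose let the fingers close. It gives the time, the measured TCP pose, the force and the opening at its end, in the units of the state.
- get_obs(): the state, without advancing time (a new reading comes with each control period).
- read_camera(name): name is "scene" or "side" or "wrist"; returns the picture (480x640x3 uint8, red, green, blue); there is no depth.
- camera_info(name): a dict with "fx", "fy", "cx", "cy" (pixels), "R" (3x3) and "t" (3): a world point X has camera coordinates R X + t; the wrist camera has in their place "mount" (4x4, takes a point from camera to tool coordinates, whose origin is the TCP and whose axes are the flange's). Camera axes: x right, y down, z forward; pixel columns grow to the right and rows downward; lengths in m; the calibration is good to about 2 mm. A picture is of the moment at which its call begins: read the wrist's pose just before it. camera_info takes no time and is no camera call.
- hand_in(): hands the job in, once; it reports no verdict.
The state is a dict: "t": time; "q": joint angles; "joint_vel": joint speeds; "joint_torque": joint torques, N m; "eef_pos": TCP position; "tool_rot": TCP orientation; "contact_force": force on the tool from outside, world axes, zero at the start; "torque": the same for the moment, N m; "gripper_width": opening from 0.0 (shut) to 1.0 (fully open).
Only numpy, scipy, OpenCV 4.12 (cv2) and the standard library are available. Lean on these libraries where they do the work, as an engineer would, in place of code of your own. Each camera call takes 0.05 s, during which the arm holds its last target. There are 200 camera calls.

## Working session

There is one attempt and no reset: what is moved stays moved. The work goes in short steps, Python scripts to look and compute and a shell command to move; the robot and the scene stay as the last step left them, time stands still between calls to the robot, and variables do not carry over. Pictures are saved under pics/ and viewed, on a budget of 10 in all, crops included, one or two more only if the job needs it, and the job is handed in when it is done.

```bash
mkdir -p pics; python3 - <<'E'
from station import *
import cv2,numpy as np
o=get_obs();print({k:np.round(v,3).tolist() for k,v in o.items()})
for n in("scene","side"):
    cv2.imwrite(f"pics/{n}0.png",read_camera(n)[:,:,::-1])
    c=camera_info(n);print(n,{k:np.round(v,4).tolist() for k,v in c.items()})
print(camera_info("wrist"))
E
```

```text
{'t': 0.0, 'q': [-1.374, 0.478, 0.022, 1.556, -0.011, 1.109, -0.083], 'joint_vel': [-0.0, -0.001, -0.0, 0.001, 0.0, -0.002, -0.0], 'joint_torque': [-0.001, -59.644, 1.608, -28.119, 0.012, 0.009, 0.0], 'eef_pos': [0.202, 0.643, 0.23], 'tool_rot': [-0.0, 0.152, 0.988, -0.001], 'contact_force': [0.739, -0.023, 0.328], 'torque': [0.03, 0.068, -0.01], 'gripper_width': 1.0}
scene {'fx': 540.29, 'fy': 540.29, 'cx': 324.5138, 'cy': 235.749, 'R': [[0.2714, 0.9623, 0.0182], [0.5691, -0.1452, -0.8093], [-0.7762, 0.2301, -0.5871]], 't': [-0.1399, -0.2423, 2.0941]}
side {'fx': 508.2671, 'fy': 508.2671, 'cx': 316.9744, 'cy': 231.405, 'R': [[0.9683, -0.2488, 0.0216], [-0.1423, -0.6208, -0.771], [0.2052, 0.7435, -0.6365]], 't': [-0.5407, 0.1207, 1.4983]}
{'fx': 428.2237145127993, 'fy': 428.2237145127993, 'cx': 315.6246751493218, 'cy': 233.5188373160669, 'mount': array([[-6.86085822e-04, -9.48521955e-01, -3.16710642e-01,
         8.18265364e-02],
       [ 9.99999764e-01, -6.61517026e-04, -1.85097150e-04,
         3.76647827e-04],
       [-3.39407711e-05, -3.16710694e-01,  9.48522185e-01,
        -1.43108412e-01],
       [ 0.00000000e+00,  0.00000000e+00,  0.00000000e+00,
         1.00000000e+00]])}
```

View pics/scene0.png

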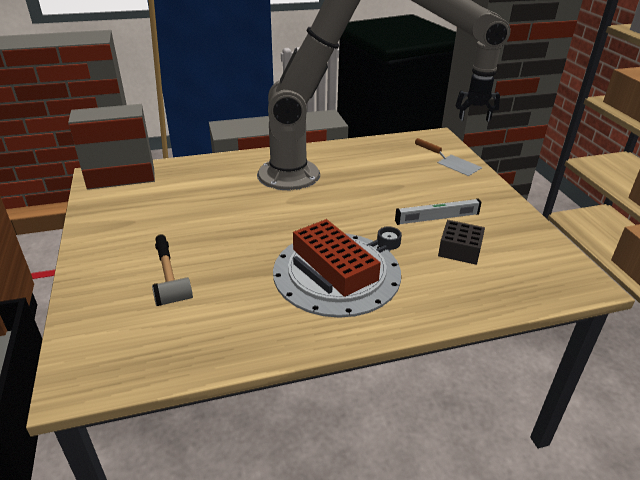

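View pics/side0.png

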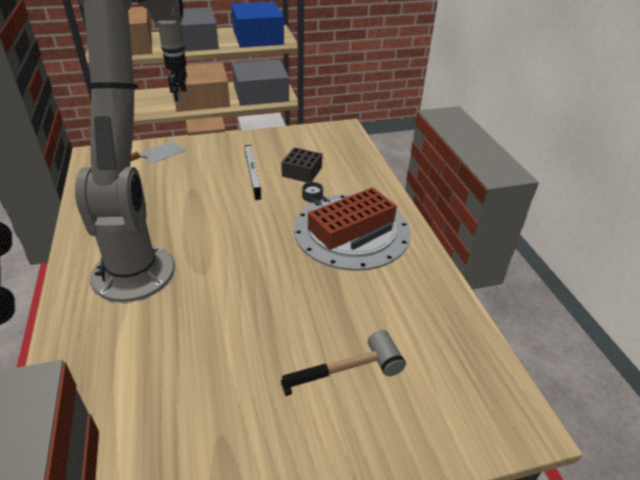

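```bash
cat > h.py <<'E'
from station import *
import cv2,numpy as np
from scipy.spatial.transform import Rotation as Ro
def bp(n,u,v,z,o=None):
    c=camera_info(n)
    d=np.array([(u-c["cx"])/c["fx"],(v-c["cy"])/c["fy"],1])
    if n=="wrist":
        M=c["mount"];R=Ro.from_quat(np.roll(o["tool_rot"],-1)).as_matrix()
        C=R@M[:3,3]+o["eef_pos"];D=R@M[:3,:3]@d
    else: C=-c["R"].T@c["t"];D=c["R"].T@d
    return C+D*(z-C[2])/D[2]
def proj(X,o):
    c=camera_info("wrist");M=c["mount"];R=Ro.from_quat(np.roll(o["tool_rot"],-1)).as_matrix()
    p=M[:3,:3].T@(R.T@(np.array(X)-o["eef_pos"])-M[:3,3])
    return c["fx"]*p[0]/p[2]+c["cx"],c["fy"]*p[1]/p[2]+c["cy"]
E
python3 - <<'E'
from h import *
for a in [("scene",389,237,.095),("side",313,188,.095),("scene",337,272,.055),("side",352,230,.055),("scene",397,219,0),("scene",481,212,0),("scene",400,206,.05),("scene",480,200,.05),("side",258,197,0),("side",248,146,.05),("scene",440,257,0),("scene",477,263,0),("scene",447,222,.065),("scene",484,228,.065)]:
    print(a,np.round(bp(*a),3))
for n in("scene","side"):
    im=read_camera(n)[:,:,::-1]; u,v=(300,200) if n=="scene" else (230,130)
    cr=im[v:v+130,u:u+190]; cv2.imwrite(f"pics/{n}1.png",cv2.resize(cr,None,fx=4,fy=4,interpolation=cv2.INTER_CUBIC))
E
```

```text
('scene', 389, 237, 0.095) [0.611 0.17  0.095]
('side', 313, 188, 0.095) [0.587 0.174 0.095]
('scene', 337, 272, 0.055) [ 0.682 -0.011  0.055]
('side', 352, 230, 0.055) [ 0.665 -0.019  0.055]
('scene', 397, 219, 0) [0.399 0.291 0.   ]
('scene', 481, 212, 0) [0.431 0.595 0.   ]
('scene', 400, 206, 0.05) [0.396 0.298 0.05 ]
('scene', 480, 200, 0.05) [0.428 0.582 0.05 ]
('side', 258, 197, 0) [0.418 0.295 0.   ]
('side', 248, 146, 0.05) [0.427 0.57  0.05 ]
('scene', 440, 257, 0) [0.629 0.342 0.   ]
('scene', 477, 263, 0) [0.685 0.44  0.   ]
('scene', 447, 222, 0.065) [0.543 0.398 0.065]
('scene', 484, 228, 0.065) [0.602 0.497 0.065]
```

View pics/scene1.png

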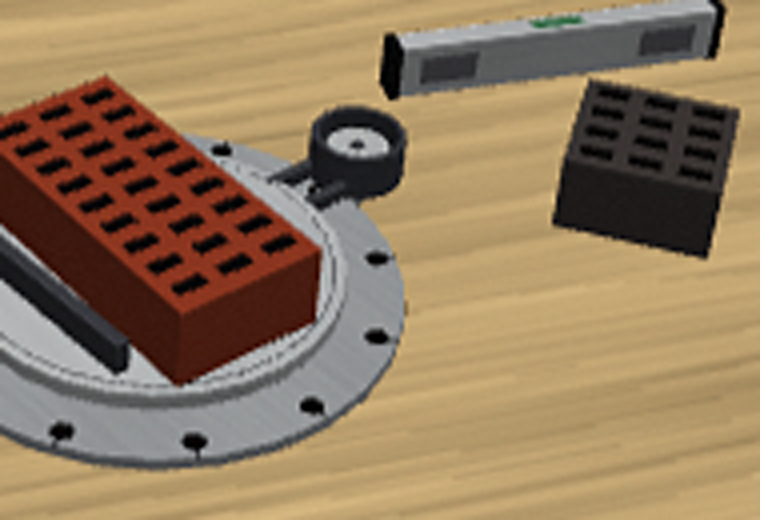

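```bash
python3 -m handwheel '[3,-3.4,0,0,0,0,0, 5.5,-6.5,0,0,0,0,0, 8,-9.5,0,0,0,0,0, 10.5,-12.5,0,0,0,0,0, 13,-15.5,0,0,0,0,0, 15.5,-18.5,0,0,0,0,0, 18,-21.5,0,0,0,0,0, 20.5,-24.5,0,0,0,0,0]' 40; python3 -m handwheel '[2.5,-3,-0.5,0,0,0,0, 5,-6,-1,0,0,0,0, 7.5,-9,-1.5,0,0,0,0, 10,-12,-2,0,0,0,0, 12.5,-15,-2.5,0,0,0,0, 15,-18,-3,0,0,0,0, 17,-20,-3,0,0,0,0, 18.5,-21.5,-3,0,0,0,0]'
python3 - <<'E'
from h import *
import pickle
o=get_obs();im=read_camera("wrist")
pickle.dump(o,open("o1.pkl","wb"))
cv2.imwrite("pics/w1.png",im[:,:,::-1]);print(o["eef_pos"],o["tool_rot"],o["contact_force"],proj(o["eef_pos"],o))
E
```

```text
t: 0.87
eef_pos: [0.4084, 0.3968, 0.2308]
tool_rot: [-0.0, 0.152, 0.988, -0.0]
contact_force: [1.6, 0.9, 0.1]
gripper_width: -0.006
t: 1.53
eef_pos: [0.5949, 0.1781, 0.2003]
tool_rot: [0.0, 0.154, 0.988, -0.001]
contact_force: [1.2, 0.1, -0.0]
gripper_width: -0.0
[0.59494421 0.17807618 0.20032297] [ 3.23526426e-05  1.53596817e-01  9.88132793e-01 -1.26482764e-03] [ 1.22411993  0.05324479 -0.04281497] (np.float64(314.7706021933131), np.float64(319.05722899243034))
```

View pics/w1.png

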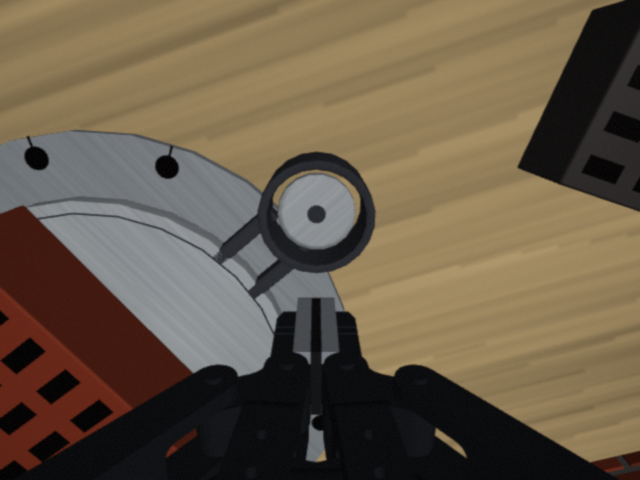

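```bash
python3 - <<'E'
from h import *
import pickle
o=pickle.load(open("o1.pkl","rb"))
B=bp("wrist",316,214,.083,o)
H=[bp("wrist",*p,.055,o) for p in [(167,167),(36,158)]]
print(B,H)
from scipy.optimize import least_squares
# centre C, handle angle a: button at 205mm, holes 168mm at a+30,a+60
u=lambda t:np.array([np.cos(t),np.sin(t)])
f=lambda p:np.r_[p[:2]+.205*u(p[2])-B[:2],p[:2]+.168*u(p[2]+np.pi/6)-H[0][:2],p[:2]+.168*u(p[2]+np.pi/3)-H[1][:2]]
r=least_squares(f,[.67,-.015,1.92]);p=r.x
print(p,np.degrees(p[2]),r.fun)
for k in [0,5,10,15,20,25,30]:
    print(k,np.round(((p[:2]+.205*u(p[2]+np.radians(k)))-o["eef_pos"][:2])*100,2), np.round(u(p[2]+np.radians(k)+np.pi/2),3))
E
```

```text
[0.5875822  0.18071065 0.083     ] [array([0.53317981, 0.09234927, 0.055     ]), array([0.50085702, 0.01092791, 0.055     ])]
[ 0.66788755 -0.0083438   1.97553298] 113.18970186089386 [-4.18873137e-04 -6.17199392e-04  2.02966315e-04 -3.29333786e-05
  2.15906824e-04  6.50132770e-04]
0 [-0.78  0.2 ] [-0.919 -0.394]
5 [-2.39 -0.57] [-0.881 -0.472]
10 [-3.93 -1.49] [-0.837 -0.547]
15 [-5.38 -2.53] [-0.786 -0.618]
20 [-6.74 -3.7 ] [-0.729 -0.684]
25 [-7.99 -4.98] [-0.667 -0.745]
30 [-9.12 -6.36] [-0.599 -0.801]
```

```bash
python3 -m handwheel '[-1.9,-0.3,-2,0,0,0,0, -1.9,-0.3,-5,0,0,0,0, -1.9,-0.3,-8,0,0,0,0, -1.9,-0.3,-10,0,0,0,0, -1.9,-0.3,-11,0,0,0,0, -1.9,-0.3,-11,0,0,0,0]'
python3 - <<'E'
from h import *
o=get_obs();im=read_camera("wrist");cv2.imwrite("pics/w2.png",im[:,:,::-1]);print(o["eef_pos"],o["contact_force"])
E
```

```text
t: 2.08
eef_pos: [0.5768, 0.1714, 0.0884]
tool_rot: [-0.001, 0.155, 0.988, -0.003]
contact_force: [-0.4, -0.2, -0.7]
gripper_width: -0.002
[0.5768114  0.17141062 0.08835057] [-0.42790377 -0.17369926 -0.6712611 ]
```

View pics/w2.png

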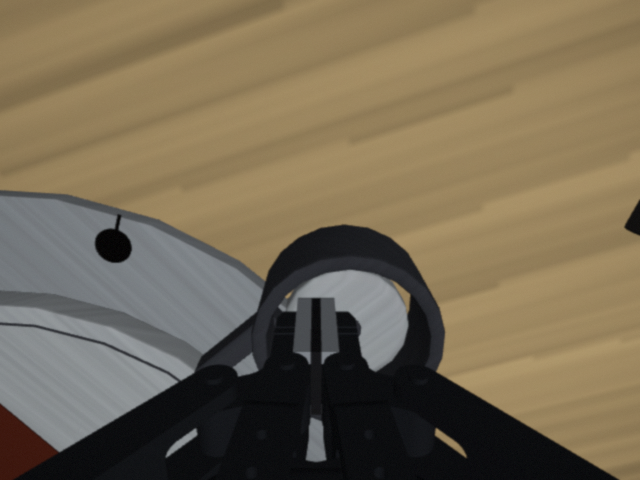

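```bash
python3 -m handwheel '[0,0.3,-0.5,0,0,0,0, 0,0.3,-1,0,0,0,0, 0,0.3,-1.5,0,0,0,0, 0,0.3,-2,0,0,0,0, 0,0.3,-2.3,0,0,0,0, 0,0.3,-2.3,0,0,0,0]'
```

```text
t: 2.63
eef_pos: [0.5785, 0.1755, 0.0673]
tool_rot: [0.001, 0.155, 0.988, -0.002]
contact_force: [-1.0, 1.6, 5.6]
gripper_width: 0.003
```

```bash
python3 -m handwheel '[0,0,-0.15,0,0,0,0, -0.8,-0.4,-0.15,0,0,0,0, -1.6,-0.85,-0.15,0,0,0,0, -2.3,-1.3,-0.15,0,0,0,0, -3.1,-1.8,-0.15,0,0,0,0, -3.8,-2.4,-0.15,0,0,0,0, -4.45,-2.95,-0.15,0,0,0,0, -4.45,-2.95,-0.15,0,0,0,0]'
python3 - <<'E'
from h import *
import pickle
o=get_obs();im=read_camera("wrist");pickle.dump(o,open("o3.pkl","wb"));cv2.imwrite("pics/w3.png",im[:,:,::-1]);print(o["eef_pos"],o["contact_force"])
E
```

```text
t: 3.3
eef_pos: [0.5337, 0.1452, 0.067]
tool_rot: [0.001, 0.156, 0.988, -0.002]
contact_force: [-2.2, 1.0, 9.7]
gripper_width: -0.001
[0.53368936 0.14522163 0.06701971] [-2.1633466   0.99825407  9.71006781]
```

View pics/w3.png

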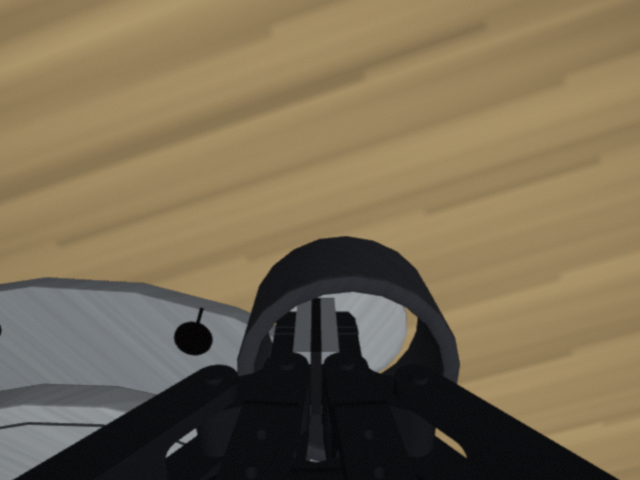

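```bash
cat >> h.py <<'E'
C0=np.array([.66789,-.00834]);A0=1.97553
def rim(k,o,r=.036,z=.095):
    c=C0+.205*np.array([np.cos(A0+np.radians(k)),np.sin(A0+np.radians(k))])
    P=np.array([proj([c[0]+r*np.cos(t),c[1]+r*np.sin(t),z],o) for t in np.linspace(0,6.28,90)])
    return c,P[:,0].min(),P[:,0].max(),P[:,1].min(),P[:,1].max()
E
python3 - <<'E'
from h import *
import pickle
o=pickle.load(open("o3.pkl","rb"))
for k in (8,10,12,14,16): print(k,np.round(rim(k,o),3) if 0 else [np.round(a,3) for a in rim(k,o)], [np.round(a) for a in rim(k,o,.030)[1:]])
a=A0+np.pi/6;print(proj([C0[0]+.168*np.cos(a),C0[1]+.168*np.sin(a),.055],o))
E
```

```text
8 [array([0.562, 0.167]), np.float64(294.393), np.float64(513.67), np.float64(319.397), np.float64(497.449)] [np.float64(313.0), np.float64(495.0), np.float64(337.0), np.float64(485.0)]
10 [array([0.556, 0.163]), np.float64(277.352), np.float64(498.728), np.float64(305.866), np.float64(487.681)] [np.float64(296.0), np.float64(480.0), np.float64(323.0), np.float64(475.0)]
12 [array([0.55 , 0.159]), np.float64(259.492), np.float64(482.901), np.float64(292.618), np.float64(478.147)] [np.float64(278.0), np.float64(464.0), np.float64(311.0), np.float64(465.0)]
14 [array([0.544, 0.155]), np.float64(240.837), np.float64(466.256), np.float64(279.698), np.float64(468.877)] [np.float64(260.0), np.float64(447.0), np.float64(298.0), np.float64(455.0)]
16 [array([0.538, 0.151]), np.float64(221.329), np.float64(448.813), np.float64(267.153), np.float64(459.904)] [np.float64(240.0), np.float64(430.0), np.float64(286.0), np.float64(446.0)]
(np.float64(193.82185751462583), np.float64(338.17314460375627))
```

```bash
python3 -m handwheel '[0,0,1,0,0,0,0, 0,0,1.85,0,0,0,0, -0.6,-0.6,1.85,0,0,0,0, -1.2,-1.2,1.85,0,0,0,0, -1.7,-1.7,1.85,0,0,0,0, -2.2,-2.25,1.85,0,0,0,0, -2.55,-2.65,1.85,0,0,0,0, -2.9,-3.1,1.85,0,0,0,0]'
python3 - <<'E'
from h import *
import pickle
o=get_obs();im=read_camera("wrist");pickle.dump(o,open("o4.pkl","wb"));cv2.imwrite("pics/w4.png",im[:,:,::-1]);print(o["eef_pos"],o["contact_force"])
for k in (20,22,24,26): print(k,[np.round(a) for a in rim(k,o)[1:]], [np.round(a) for a in rim(k,o,.030)[1:]])
E
```

```text
t: 4.02
eef_pos: [0.5089, 0.1157, 0.0881]
tool_rot: [0.006, 0.155, 0.988, 0.001]
contact_force: [3.8, 2.6, 15.0]
gripper_width: -0.003
[0.50885641 0.11570363 0.08811433] [ 3.81322427  2.62325604 14.98717843]
20 [np.float64(298.0), np.float64(494.0), np.float64(263.0), np.float64(430.0)] [np.float64(315.0), np.float64(477.0), np.float64(278.0), np.float64(417.0)]
22 [np.float64(281.0), np.float64(478.0), np.float64(253.0), np.float64(423.0)] [np.float64(297.0), np.float64(461.0), np.float64(270.0), np.float64(411.0)]
24 [np.float64(263.0), np.float64(461.0), np.float64(245.0), np.float64(417.0)] [np.float64(280.0), np.float64(444.0), np.float64(261.0), np.float64(404.0)]
26 [np.float64(245.0), np.float64(444.0), np.float64(237.0), np.float64(411.0)] [np.float64(261.0), np.float64(427.0), np.float64(253.0), np.float64(398.0)]
```

View pics/w4.png

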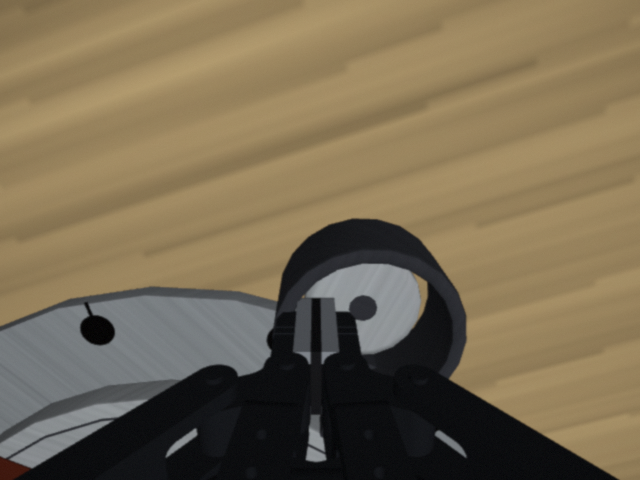

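```bash
python3 -m handwheel '[0,0,0.2,0,0,0,0, -0.2,-0.2,0.2,0,0,0,0, -0.4,-0.45,0.2,0,0,0,0, -0.65,-0.7,0.2,0,0,0,0, -0.85,-0.95,0.2,0,0,0,0, -1.05,-1.2,0.2,0,0,0,0, -1.3,-1.45,0.2,0,0,0,0, -1.3,-1.45,0.2,0,0,0,0]'
python3 - <<'E'
from h import *
import pickle
o=get_obs();im=read_camera("wrist");pickle.dump(o,open("o5.pkl","wb"));cv2.imwrite("pics/w5.png",im[:,:,::-1]);print(o["eef_pos"],o["contact_force"])
for k in (24,26,28,30): print(k,[np.round(a) for a in rim(k,o)[1:]], [np.round(a) for a in rim(k,o,.025,.083)[1:]],[np.round(a) for a in rim(k,o,.025,.070)[1:]])
E
```

```text
t: 4.73
eef_pos: [0.4926, 0.0984, 0.0892]
tool_rot: [0.003, 0.156, 0.988, -0.001]
contact_force: [0.2, -0.8, 0.7]
gripper_width: -0.004
[0.4926301  0.09841953 0.08915398] [ 0.16918824 -0.82402845  0.70196856]
24 [np.float64(322.0), np.float64(515.0), np.float64(271.0), np.float64(435.0)] [np.float64(349.0), np.float64(474.0), np.float64(285.0), np.float64(393.0)] [np.float64(347.0), np.float64(463.0), np.float64(271.0), np.float64(373.0)]
26 [np.float64(304.0), np.float64(498.0), np.float64(263.0), np.float64(430.0)] [np.float64(333.0), np.float64(458.0), np.float64(278.0), np.float64(387.0)] [np.float64(332.0), np.float64(449.0), np.float64(264.0), np.float64(368.0)]
28 [np.float64(286.0), np.float64(481.0), np.float64(256.0), np.float64(424.0)] [np.float64(316.0), np.float64(442.0), np.float64(271.0), np.float64(382.0)] [np.float64(316.0), np.float64(434.0), np.float64(258.0), np.float64(363.0)]
30 [np.float64(268.0), np.float64(464.0), np.float64(249.0), np.float64(419.0)] [np.float64(299.0), np.float64(426.0), np.float64(265.0), np.float64(377.0)] [np.float64(300.0), np.float64(418.0), np.float64(253.0), np.float64(358.0)]
```

View pics/w5.png

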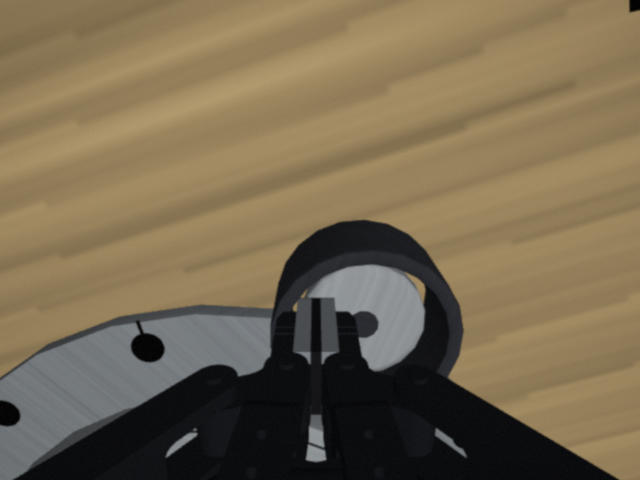

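```bash
python3 -m handwheel '[0.4,0.6,0.2,0,0,0,0, 0.7,1,1.5,0,0,0,0, 1,1.5,4,0,0,0,0, 1.5,2,7,0,0,0,0, 2,2.5,10,0,0,0,0, 2,3,12,0,0,0,0, 2,3,12,0,0,0,0]'
python3 - <<'E'
from h import *
o=get_obs();im=read_camera("wrist");cv2.imwrite("pics/w6.png",im[:,:,::-1]);print(o["eef_pos"],o["contact_force"])
for k in (29,30,31): print(k,[np.round(a) for a in rim(k,o)[1:]], [[np.round(a,1) for a in rim(k,o,.025,z)[1:]] for z in(.083,.070)],[np.round(rim(k,o,.0001,z)[1::2],1) for z in(.083,.070)])
E
```

```text
t: 5.37
eef_pos: [0.5157, 0.1313, 0.2137]
tool_rot: [0.006, 0.155, 0.988, 0.002]
contact_force: [0.6, -0.4, -0.2]
gripper_width: 0.002
[0.515728   0.13129948 0.21366755] [ 0.64597743 -0.39396064 -0.23649804]
29 [np.float64(232.0), np.float64(345.0), np.float64(159.0), np.float64(268.0)] [[np.float64(251.7), np.float64(327.3), np.float64(172.9), np.float64(245.7)], [np.float64(254.2), np.float64(326.7), np.float64(169.2), np.float64(239.2)]] [array([289.4, 210.2]), array([290.3, 205. ])]
30 [np.float64(226.0), np.float64(340.0), np.float64(157.0), np.float64(266.0)] [[np.float64(246.5), np.float64(322.2), np.float64(171.1), np.float64(244.1)], [np.float64(249.2), np.float64(321.8), np.float64(167.4), np.float64(237.6)]] [array([284.2, 208.5]), array([285.4, 203.3])]
31 [np.float64(221.0), np.float64(335.0), np.float64(155.0), np.float64(264.0)] [[np.float64(241.2), np.float64(317.1), np.float64(169.3), np.float64(242.5)], [np.float64(244.2), np.float64(316.9), np.float64(165.7), np.float64(236.1)]] [array([279. , 206.9]), array([280.4, 201.8])]
```

View pics/w6.png

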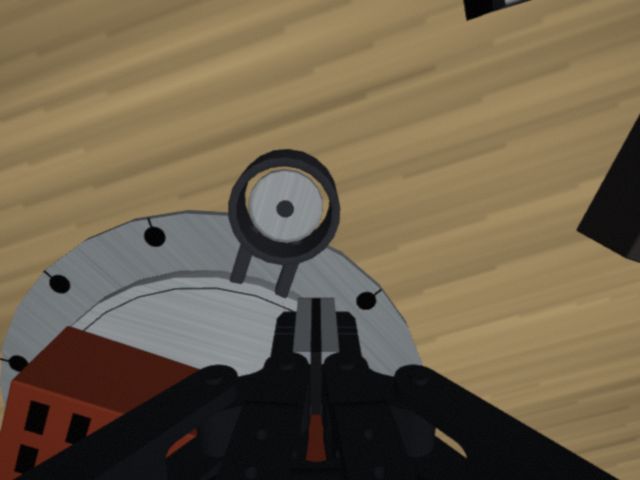

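```bash
python3 -m handwheel '[0,1,3,0,0,0,0, -0.5,4,5,0,0,0,0, -1,8,6,0,0,0,0, -2,12,6,0,0,0,0, -4,15,6,0,0,0,0, -6,18,6,0,0,0,0, -7,20,6,0,0,0,0, -7,20,6,0,0,0,0]'
python3 - <<'E'
from h import *
o=get_obs();print(o["eef_pos"],o["contact_force"],np.abs(o["joint_vel"]).max())
im=read_camera("scene")[:,:,::-1];cv2.imwrite("pics/s7.png",im)
E
```

```text
t: 6.08
eef_pos: [0.4398, 0.3358, 0.2695]
tool_rot: [0.003, 0.151, 0.989, 0.0]
contact_force: [0.4, -0.0, 0.9]
gripper_width: 0.001
[0.43979386 0.33578898 0.26952671] [ 0.38855702 -0.00161698  0.90769214] 0.06888206756548124
```

View pics/s7.png

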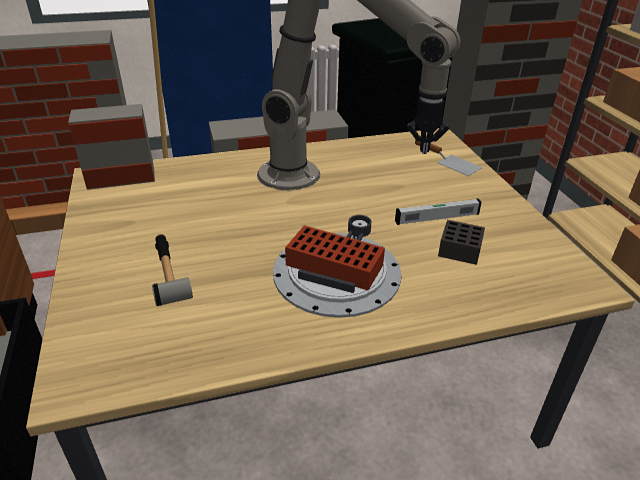

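The handle has turned one hole anticlockwise, the brick rode round square to it, and the mallet, level and half brick are where they were. The gripper is well clear.

```bash
python3 -c "
from station import *
print(hand_in())"
```

```text
the job is handed in; nothing more can be done
None
```

The turntable is one hole further anticlockwise and appears locked there. I handed the job in at about 6 s of the 45 s allowed.

**What I did:** I pressed the plunger in with the shut fingertips (TCP height 0.067 m, 6–10 N) and turned the table about 14°. I then raised the fingertips off the button and pushed the inside of the collar wall slowly until the pin sprang out in the next hole. After that I backed off the wall and moved the arm well clear.

**Last checks:**
- **Position and lock:** From above, the wrist camera put the handle at about 29.8° (the hole is at 30°). The button's position and apparent size match a height of 83 mm, fully out. I did not push the handle again to test the lock.
- **Surroundings:** By eye in the final scene picture, the brick still sits square to the handle and the half brick, level and mallet are where they were. I did not measure their poses again.
- **Contact:** The force reading was under 1 N with the arm away from everything.

**One irregularity:** Partway through the turn the upward force reached about 15 N. The wider part of the fingers was probably resting on the collar's rim. I raised the tool a few millimetres and it dropped to under 1 N; I saw no harm from it.

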